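# Run the finger-trace test on a touch panel

### The arm

A 7-joint arm with a two-finger parallel gripper is mounted at the origin on the work surface. World frame = base frame: x ahead of the robot, y to its left, z up, the work surface at z = 0. Lengths are in m, angles in rad, forces in N, time in s.
With the tool pointing down it reaches from about 0.4 to 0.875 m from the base axis. Payload 6.5 kg.
Tool frame: the origin (TCP) lies between the finger pads; the fingertips stand 14 mm ahead of it and the grasp point (between the pads) lies 5 mm behind it; x points along the fingers, z is the direction in which the jaws open and shut, and the axes are right-handed (so a half turn about x gives the same grasp; the last joint's range is limited). The gripper opens to 85 mm and grips with 20 to 120 N. Pads are 22 mm wide; open, the fingers measure 114 mm over their backs; the gripper's body (76 mm by 85 mm) begins 54 mm behind the grasp point. The pads swing forward as they close: fully open they stand 13 mm farther back than shut.
Start: joints at [-1.291, 0.536, -0.004, 1.538, 0.003, 1.067, -0.071], TCP at [0.22, 0.612, 0.222] pointing down, gripper open.
Joint ranges: [-2.7, 2.7], [-0.37, 2.16], [-1.27, 1.26], [0.24, 2.4], [-1.31, 4.45], [0.19, 1.91], [-2.76, 2.76]. Speed limits (rad/s): [2.39, 2.39, 3.14, 3.14, 3.14, 3.14, 3.14].

### API

Orientations are given as a unit quaternion [w, x, y, z].
In Python, from station import robot, optics, order gives the robot as it stands. The module is installed in compiled form; this text tells all that it offers.
- The arm moves only by the tool carry_out, never from a script. Its argument "commands" is a list of rows, each an object of numbers: "dx", "dy", "dz": the shift along the tool's x, y, z in mm; "yaw": the turn about the tool's x in degrees; "gripper": the closure, from -1 (fully open) to 1 (shut), so that 0 is half open. A call has 1 to 12 rows; each row shifts and turns the pose as measured when the row begins, along the tool's axes as they then stand; what a row does not reach is not made up. A row lasts 1/10 s, in which the tool goes at most 50 mm and 8.59 degrees, less where a joint would pass 70% of its speed; a pose out of reach is approached as far as the arm can. A call with a gripper value outside its range is refused whole. The fingers move at their own pace and stop on an object; "force" is the grip in N (left out, the last holds). Time passes only in rows, so rows that do not move let the fingers close. It gives the time, the measured TCP pose, the force and the opening at its end, in the units of the state.
- robot.get_state(): the state, without advancing time (a new reading comes with each control period).
- optics.camera(name): name is "scene" or "top" or "wrist"; returns the picture (420x560x3 uint8, red, green, blue); there is no depth.
- optics.get_calibration(name): a dict with "intrinsics" (3x3 intrinsics, pixels), "dist" ([k1, k2, p1, p2, k3] as OpenCV has them; the pictures are not rectified), "view" (4x4, takes a point from world to camera coordinates). Camera axes: x right, y down, z forward; pixel columns grow to the right and rows downward; lengths in m; the calibration is good to about 2 mm. A picture is of the moment at which its call begins: read the wrist's pose just before it. get_calibration takes no time and is no camera call; for the wrist camera it gives the pose at the moment of the call.
- order.hand_in(): hands the job in, once; it reports no verdict.
The state is a dict: "time": time; "joints": joint angles; "qd": joint speeds; "joint_efforts": joint torques, N m; "position": TCP position; "eef_rot": TCP orientation; "wrist_force": force on the tool from outside, world axes, zero at the start; "ft_torque": the same for the moment, N m; "width": finger opening in m.
Only numpy, scipy, OpenCV 4.12 (cv2) and the standard library are available. Lean on these libraries where they do the work, as an engineer would, in place of code of your own. Each camera call takes 0.05 s, during which the arm holds its last target.

### The job

Do the touch test on the panel lying on the bench: lower the closed fingertips straight onto the green square, run them lightly along the whole row of squares, round both corners and without lifting, as far as the orange square, and there lift straight off. Stay on the row, press gently, and leave the stylus, screwdriver, multimeter and tin where they lie.

Things in the scene. Friction and masses are not known exactly. Their poses are not given: they have to be found in the camera images.
- panel: Touch panel fixed flat on the bench, face up: grey case 216 (x) by 290 mm (y), rim 30 mm high; black glass 200 x 274 mm, its untouched top 34 mm above the bench. Origin under its centre at bench level; z up, +x to its far edge, +y to its left edge as seen from the robot. It takes the point midway between the fingertips as the touch: keep the fingers closed and about upright.
- row_corner_far (a point): Far right corner of the row of squares, on the glass top, at panel (+56, -84) mm. The row is 17 squares of 22 mm, 28 mm apart centre to centre, in a C open to panel +y: far row x = +56 mm from y = +84 to -84, then the column y = -84 from x = +56 to -56, then the near row x = -56 from y = -84 to +84 (centre lines). Pale squares; faint blue bars in the blank middle are decoration.
- row_corner_near (a point): Near right corner of the row of squares, on the glass top, at panel (-56, -84) mm.
- start_mark: The green square, 26 mm, at one end of the row: the start. Origin at its centre, in the plane of the untouched glass's top (about 1 mm above it). It is at panel (+56, +84) mm or (-56, +84) mm, changing from run to run. Only a picture on the screen: nothing sticks up.
- end_mark: The orange square, 26 mm, at the other end of the row: the finish. Origin as for the green square; it takes the other of the two places.
- glass (a joint): How far the whole glass is pressed straight down on its springs, in m: 0 untouched, 0.005 on the stop. It starts to sink at about 1 N and then takes 0.8 N per mm (about 3 N at 2.5 mm, 5 N at the stop); it springs back when let go. A good light touch keeps it 1 to 4 mm down.
- stylus: White stylus, 128 mm long, 9 mm thick, lying on the bench to the right (-y) of the panel. Origin under its middle, x along it. Leave it alone.
- screwdriver: Red-handled screwdriver, 170 mm long, lying on the bench to the left (+y) of the panel. x from handle to tip. Leave it alone.
- multimeter: Yellow hand multimeter, 170 x 82 mm, 42 mm high, lying on the bench further to the left of the panel. Origin under its centre, x along its length. Leave it alone.
- tin: Small round aluminium tin, 58 mm across, 36 mm high, standing on the bench to the right of the panel, beyond the stylus. Origin under its centre. Leave it alone.

How it is judged:
By the outcome, as a careful person would: the job done as asked, in the order asked, and still so for the second after the job is handed in, with the robot touching nothing.
It also fails if it takes over 51 s, if anything falls off the work surface, if the arm or the gripper's body presses on something with over 40 N, if the wrist force passes 120 N, or if a joint passes its speed limit or range.

## Working session

There is one attempt and no reset: what is moved stays moved. The work goes in short steps, Python scripts to look and compute and a tool call to move; the robot and the scene stay as the last step left them, time stands still between calls to the robot, and variables do not carry over. Pictures are saved under pics/ and viewed, and the job is handed in when it is done.

Besides the shell and the picture viewer there is one more tool, called after ">>>" as name([rows], argument=value, ...), one row to a line, values as JSON. carry_out: Moves the arm, as the interface text tells. Its arguments: {"type":"object","properties":{"commands":{"type":"array"},"force":{"type":"number"}},"required":["commands"]}

```bash
mkdir -p pics; python3 - <<'E'
from station import robot, optics
import cv2,numpy as np
s=robot.get_state();print({k:np.round(v,4) for k,v in s.items()})
for n in("top","scene"):
    im=optics.camera(n);cv2.imwrite(f"pics/{n}0.png",im[:,:,::-1])
    c=optics.get_calibration(n);print(n,c)
E
```

```text
{'time': np.float64(0.0), 'joints': array([-1.2912,  0.5372, -0.0044,  1.5389,  0.0026,  1.0673, -0.0712]), 'qd': array([-0.0005, -0.0001,  0.0007,  0.0012, -0.0009,  0.0007, -0.0017]), 'joint_efforts': array([ 3.00000e-04, -5.83407e+01,  1.04880e+00, -2.59096e+01,
        1.23000e-02,  9.50000e-03, -0.00000e+00]), 'position': array([0.2201, 0.6109, 0.221 ]), 'eef_rot': array([ 0.5781, -0.407 ,  0.579 ,  0.4061]), 'wrist_force': array([ 0.2032, -0.0507, -0.2123]), 'ft_torque': array([-0.0134, -0.0088,  0.0177]), 'width': np.float64(0.0855)}
top {'intrinsics': array([[503.21271629,   0.        , 277.46418526],
       [  0.        , 503.21271629, 205.97229218],
       [  0.        ,   0.        ,   1.        ]]), 'dist': array([-0.04004158,  0.        ,  0.        ,  0.        ,  0.        ]), 'view': array([[-0.01826304, -0.9997789 ,  0.01042143,  0.05951295],
       [-0.99675395,  0.01738839, -0.07860787,  0.56362821],
       [ 0.07840928, -0.01182322, -0.99685114,  1.18960942],
       [ 0.        ,  0.        ,  0.        ,  1.        ]])}
scene {'intrinsics': array([[491.40899617,   0.        , 273.52003064],
       [  0.        , 491.40899617, 209.4928505 ],
       [  0.        ,   0.        ,   1.        ]]), 'dist': array([-0.15963187,  0.        ,  0.        ,  0.        ,  0.        ]), 'view': array([[ 0.533596  ,  0.84570036,  0.0081369 , -0.34329673],
       [ 0.68394019, -0.42583377, -0.59236088, -0.33777776],
       [-0.49749485,  0.32164655, -0.80563166,  1.55979844],
       [ 0.        ,  0.        ,  0.        ,  1.        ]])}
```

View pics/top0.png

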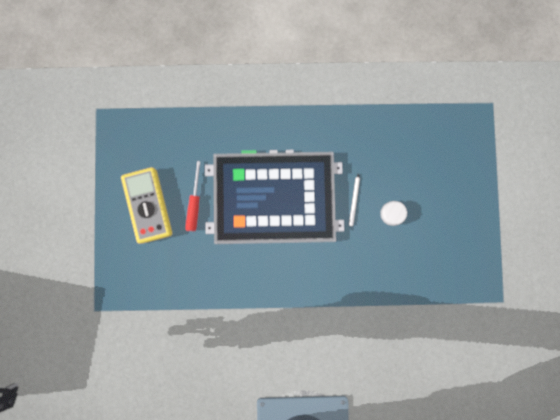

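View pics/scene0.png

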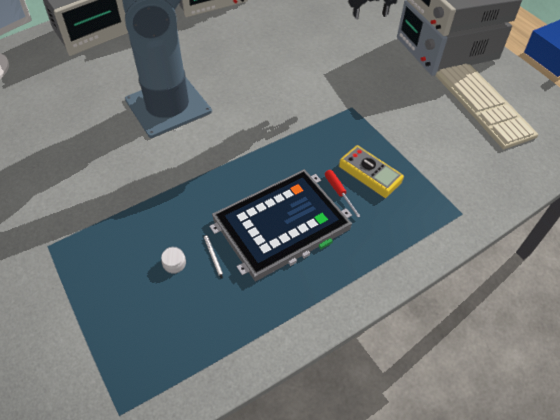

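The top view shows the green square at about (239,174), far left, and the orange one at (239,221), near left. The row is a C whose column is on the right at x≈309. The scene view agrees. Next I fit the panel pose.

```bash
cat > h.py <<'E'
import cv2,numpy as np
from scipy.optimize import least_squares
P=[(56,84-28*i) for i in range(7)]+[(28,-84),(0,-84),(-28,-84)]+[(-56,-84+28*i) for i in range(7)]
P=np.array(P,float)/1000
def world(p,pts=P,z=.033):
    c,s=np.cos(p[2]),np.sin(p[2])
    return np.c_[p[0]+c*pts[:,0]-s*pts[:,1],p[1]+s*pts[:,0]+c*pts[:,1],np.full(len(pts),z)]
def proj(c,X):
    V=c["view"];r,_=cv2.Rodrigues(V[:3,:3])
    return cv2.projectPoints(X,r,V[:3,3],c["intrinsics"],np.array(c["dist"]))[0][:,0]
def blobs(im,lo=8,hi=3000,k=4):
    b=cv2.resize(im,None,fx=k,fy=k,interpolation=cv2.INTER_CUBIC).astype(int)
    R,G,B=b[...,0],b[...,1],b[...,2]
    out=[]
    for m in ((R>165)&(G>165)&(B>165),(G>120)&(R<110)&(B<130),(R>180)&(B<90)&(G<160)&(G>60)):
        n,_,st,ce=cv2.connectedComponentsWithStats(m.astype(np.uint8),connectivity=4)
        out+=[(ce[i]+.5)/k-.5 for i in range(1,n) if lo*k*k<st[i,4]<hi*k*k]
    return np.array(out)
def fit(views,p0,tol=5):
    p=np.array(p0)
    for t in (tol*2,tol,tol):
        pairs=[]
        for c,bl in views:
            q=proj(c,world(p))
            d=np.linalg.norm(q[:,None]-bl[None],axis=2);j=d.argmin(1)
            ok=[i for i in range(17) if d[i,j[i]]<t and d[:,j[i]].argmin()==i]
            pairs.append((c,ok,bl[j[ok]]))
        f=lambda p:np.concatenate([(proj(c,world(p))[ok]-b).ravel() for c,ok,b in pairs])
        p=least_squares(f,p).x
    return p,[len(a[1]) for a in pairs],np.sqrt(np.mean(f(p)**2)),pairs
def unproj(c,uv,z=.033):
    n=cv2.undistortPoints(np.array([[uv]],float),c["intrinsics"],np.array(c["dist"]))[0,0]
    V=c["view"];R=V[:3,:3];o=-R.T@V[:3,3];d=R.T@np.r_[n,1];return o+d*(z-o[2])/d[2]
E
python3 - <<'E'
from h import *
from station import optics
C={n:optics.get_calibration(n) for n in("top","scene")}
I={n:cv2.imread(f"pics/{n}0.png")[:,:,::-1] for n in C}
g=unproj(C["top"],(239,174));o=unproj(C["top"],(239,221));w=unproj(C["top"],(309.5,174));print(g,o,w)
v=g-o;p0=[*((o+w)/2)[:2],np.arctan2(v[1],v[0])]
for names in (["top"],["scene"],["top","scene"]):
    p,n,r,_=fit([(C[k],blobs(I[k])) for k in names],p0);print(names,np.round(p,4),n,round(r,2))
E
```

```text
[0.64217633 0.14033423 0.033     ] [0.5294739 0.1417043 0.033    ] [ 0.63933519 -0.02870296  0.033     ]
['top'] [0.5856 0.0579 0.0017] [16] 0.06
['scene'] [5.874e-01 5.850e-02 5.000e-04] [17] 0.07
['top', 'scene'] [0.5864 0.0582 0.0007] [16, 17] 0.26
```

```bash
cat > st.py <<'E'
import numpy as np,sys
from station import robot
from scipy.spatial.transform import Rotation as R
s=robot.get_state();q=s["eef_rot"];M=R.from_quat([q[1],q[2],q[3],q[0]]).as_matrix()
print("t",round(float(s["time"]),2),"pos",np.round(s["position"]*1000,1),"tip",np.round((s["position"]+.014*M[:,0])*1000,1),"F",np.round(s["wrist_force"],2),"w",round(float(s["width"]),4))
print("j",np.round(s["joints"],2))
print("M\n",np.round(M,3))
if len(sys.argv)>3:
    t=np.array([float(a) for a in sys.argv[1:4]]);print("tool shift of TIP to",t,np.round(M.T@(t-(s["position"]+.014*M[:,0])*1000),1))
    c=np.arctan2(M[1,2],M[0,2]);print("z axis dir deg",np.degrees(c))
E
python3 st.py 642 142 120
```

```text
t 0.1 pos [220.1 611.  221.1] tip [220.1 610.9 207.1] F [-0.54 -0.38  0.71] w 0.0856
j [-1.29  0.54 -0.    1.54  0.    1.07 -0.07]
M
 [[-0.    -0.941  0.339]
 [-0.002  0.339  0.941]
 [-1.    -0.    -0.002]]
tool shift of TIP to [642. 142. 120.] [  87.6 -555.8 -298.1]
z axis dir deg 70.18895722032558
```

>>> carry_out([
  {"yaw": -5,"gripper": 1},
  {"yaw": -5,"gripper": 1},
  {"yaw": -5,"gripper": 1},
  {"yaw": -5,"gripper": 1},
], force=20)

```text
schema error: expected keys dx, dy, dz, yaw, gripper
```

```bash
python3 st.py 642 142 120
```

```text
t 0.1 pos [220.1 611.  221.1] tip [220.1 610.9 207.1] F [-0.54 -0.38  0.71] w 0.0856
j [-1.29  0.54 -0.    1.54  0.    1.07 -0.07]
M
 [[-0.    -0.941  0.339]
 [-0.002  0.339  0.941]
 [-1.    -0.    -0.002]]
tool shift of TIP to [642. 142. 120.] [  87.6 -555.8 -298.1]
z axis dir deg 70.18895722032558
```

All the keys are required in every row.

>>> carry_out([
  {"dx": 0,"dy": 0,"dz": 0,"yaw": -5,"gripper": 1},
  {"dx": 0,"dy": 0,"dz": 0,"yaw": -5,"gripper": 1},
  {"dx": 0,"dy": 0,"dz": 0,"yaw": -5,"gripper": 1},
  {"dx": 0,"dy": 0,"dz": 0,"yaw": -5,"gripper": 1},
], force=20)

```text
time: 0.5
position: [0.2195, 0.6095, 0.2189]
eef_rot: [-0.494, 0.505, -0.498, -0.503]
wrist_force: [0.6, -0.5, 0.6]
width: 0.0282
```

```bash
python3 st.py 642 142 120
```

```text
t 0.5 pos [219.5 609.5 218.9] tip [219.4 609.4 204.9] F [ 0.65 -0.54  0.55] w 0.0282
j [-1.24  0.54 -0.09  1.54  0.05  1.07  0.25]
M
 [[-0.001 -1.    -0.016]
 [-0.006 -0.016  1.   ]
 [-1.     0.001 -0.006]]
tool shift of TIP to [642. 142. 120.] [  87.  -415.2 -473.6]
z axis dir deg 90.90853201470235
```

>>> carry_out([
  {"dx": 0,"dy": -32,"dz": -36,"yaw": 0,"gripper": 1},
  {"dx": 0,"dy": -32,"dz": -36,"yaw": 0,"gripper": 1},
  {"dx": 0,"dy": -32,"dz": -36,"yaw": 0,"gripper": 1},
  {"dx": 0,"dy": -32,"dz": -36,"yaw": 0,"gripper": 1},
  {"dx": 0,"dy": -32,"dz": -36,"yaw": 0,"gripper": 1},
  {"dx": 0,"dy": -32,"dz": -36,"yaw": 0,"gripper": 1},
  {"dx": 0,"dy": -32,"dz": -36,"yaw": 0,"gripper": 1},
  {"dx": 0,"dy": -32,"dz": -36,"yaw": 0,"gripper": 1},
  {"dx": 0,"dy": -32,"dz": -36,"yaw": 0,"gripper": 1},
  {"dx": 0,"dy": -32,"dz": -36,"yaw": 0,"gripper": 1},
])

```text
time: 1.5
position: [0.5498, 0.2501, 0.2146]
eef_rot: [0.487, -0.508, 0.495, 0.51]
wrist_force: [0.5, 1.8, -0.5]
width: 0.0001
```

```bash
python3 st.py 642 142 120
```

```text
t 1.5 pos [549.8 250.1 214.6] tip [549.6 250.  200.6] F [ 0.47  1.76 -0.53] w 0.0001
j [-0.52  0.47  0.03  1.66 -0.01  1.02  1.12]
M
 [[-0.01  -0.999 -0.036]
 [-0.006 -0.036  0.999]
 [-1.     0.01  -0.006]]
tool shift of TIP to [642. 142. 120.] [  80.3  -89.3 -110.8]
z axis dir deg 92.04350110330371
```

>>> carry_out([
  {"dx": 16,"dy": -22,"dz": -28,"yaw": 1,"gripper": 1},
  {"dx": 16,"dy": -22,"dz": -28,"yaw": 1,"gripper": 1},
  {"dx": 16,"dy": -22,"dz": -28,"yaw": 0,"gripper": 1},
  {"dx": 16,"dy": -22,"dz": -27,"yaw": 0,"gripper": 1},
  {"dx": 16,"dy": 0,"dz": 0,"yaw": 0,"gripper": 1},
  {"dx": 0,"dy": 0,"dz": 0,"yaw": 0,"gripper": 1},
])

```text
time: 2.1
position: [0.6453, 0.1243, 0.1299]
eef_rot: [0.498, -0.497, 0.508, 0.496]
wrist_force: [-1.6, 1.2, -1.2]
width: 0.0
```

```bash
python3 st.py 642 142 60; python3 - <<'E'
from h import *
from station import optics
c=optics.get_calibration("wrist");im=optics.camera("wrist");cv2.imwrite("pics/w1.png",im[:,:,::-1]);np.savez("w1.npz",**c)
b=blobs(im,100,6000);print(np.round(b,1))
p,n,r,_=fit([(c,b)],[.5864,.0582,.0007],12);print(np.round(p,4),n,r)
E
```

```text
t 2.1 pos [645.3 124.3 129.9] tip [645.2 124.1 115.9] F [-1.57  1.15 -1.19] w 0.0
j [-0.31  0.66  0.06  1.58 -0.04  0.92  1.33]
M
 [[-0.009 -1.     0.013]
 [-0.011  0.013  1.   ]
 [-1.     0.009 -0.011]]
tool shift of TIP to [642. 142.  60.] [55.7  2.9 18.4]
z axis dir deg 89.2420910158773
[[401.7  37.2]
 [266.   54.6]
 [227.   55.6]
 [188.3  56.6]
 [150.3  58. ]
 [112.9  59.6]
 [ 76.5  61.5]
 [ 82.1 100.9]
 [ 87.7 138.5]
 [425.3 194.3]
 [ 93.4 174.3]
 [269.5 206.4]
 [234.5 206.6]
 [199.9 207. ]
 [165.7 207.4]
 [131.9 207.7]
 [ 98.9 206.6]
 [389.  216.7]
 [ 25.6 212.1]
 [304.7 206.2]
 [305.5  53.8]
 [458.   84.1]]
[0.585  0.058  0.0007] [17] 0.35934502494856824
```

View pics/w1.png

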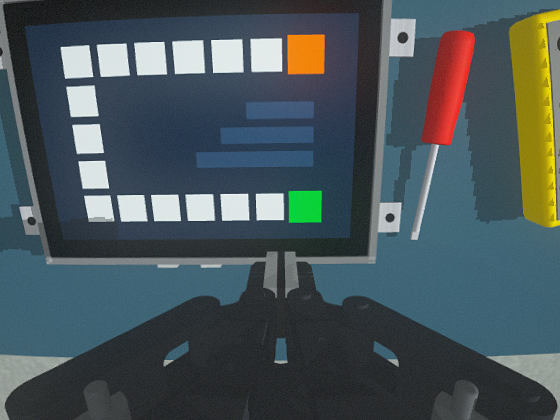

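The wrist view shows all 17 squares, with green at (305,206) and orange at (306,54). The fits agree on the panel at (0.586, 0.058) with yaw≈0, so green is at (642, 142).

>>> carry_out([
  {"dx": 14,"dy": 1,"dz": 6,"yaw": 0,"gripper": 1},
  {"dx": 14,"dy": 1,"dz": 6,"yaw": 0,"gripper": 1},
  {"dx": 14,"dy": 1,"dz": 6,"yaw": 0,"gripper": 1},
  {"dx": 12,"dy": 0,"dz": 0,"yaw": 0,"gripper": 1},
  {"dx": 0,"dy": 0,"dz": 0,"yaw": 0,"gripper": 1},
])

```text
time: 2.65
position: [0.6414, 0.1492, 0.0744]
eef_rot: [0.498, -0.499, 0.505, 0.498]
wrist_force: [-0.3, -0.3, 0.5]
width: 0.0001
```

```bash
python3 st.py 642 142 40
```

```text
t 2.65 pos [641.4 149.2  74.4] tip [641.3 149.1  60.4] F [-0.33 -0.32  0.54] w 0.0001
j [-0.34  0.73  0.05  1.6  -0.04  0.82  1.3 ]
M
 [[-0.006 -1.     0.006]
 [-0.008  0.006  1.   ]
 [-1.     0.006 -0.008]]
tool shift of TIP to [642. 142.  40.] [20.4 -0.8 -7. ]
z axis dir deg 89.64054045522549
```

>>> carry_out([
  {"dx": 4,"dy": 0,"dz": -3,"yaw": 0,"gripper": 1},
  {"dx": 4,"dy": 0,"dz": -3,"yaw": 0,"gripper": 1},
  {"dx": 4,"dy": 0,"dz": -1,"yaw": 0,"gripper": 1},
  {"dx": 4,"dy": 0,"dz": 0,"yaw": 0,"gripper": 1},
  {"dx": 0,"dy": 0,"dz": 0,"yaw": 0,"gripper": 1},
  {"dx": 0,"dy": 0,"dz": 0,"yaw": 0,"gripper": 1},
])

```text
time: 3.25
position: [0.6424, 0.1406, 0.058]
eef_rot: [0.499, -0.499, 0.505, 0.497]
wrist_force: [0.0, 0.1, -0.6]
width: 0.0002
```

```bash
python3 st.py 642 142 32
```

```text
t 3.25 pos [642.4 140.6  58. ] tip [642.3 140.5  44. ] F [ 0.03  0.06 -0.63] w 0.0002
j [-0.32  0.75  0.05  1.61 -0.04  0.79  1.31]
M
 [[-0.004 -1.     0.007]
 [-0.008  0.007  1.   ]
 [-1.     0.004 -0.008]]
tool shift of TIP to [642. 142.  32.] [12.   0.3  1.6]
z axis dir deg 89.57389896622887
```

>>> carry_out([
  {"dx": 2,"dy": 0,"dz": 1.5,"yaw": 0,"gripper": 1},
  {"dx": 2,"dy": 0,"dz": 0,"yaw": 0,"gripper": 1},
  {"dx": 2,"dy": 0,"dz": 0,"yaw": 0,"gripper": 1},
  {"dx": 0,"dy": 0,"dz": 0,"yaw": 0,"gripper": 1},
])

```text
time: 3.65
position: [0.6428, 0.1425, 0.0521]
eef_rot: [0.499, -0.499, 0.504, 0.497]
wrist_force: [0.2, 0.5, -0.5]
width: -0.0002
```

```bash
python3 st.py 642 142 32
```

```text
t 3.65 pos [642.8 142.5  52.1] tip [642.7 142.4  38.1] F [ 0.24  0.51 -0.53] w -0.0002
j [-0.33  0.76  0.05  1.61 -0.04  0.78  1.31]
M
 [[-0.003 -1.     0.007]
 [-0.008  0.007  1.   ]
 [-1.     0.003 -0.008]]
tool shift of TIP to [642. 142.  32.] [ 6.1  0.7 -0.4]
z axis dir deg 89.58795618043894
```

Well centred. Lowering onto the green square.

>>> carry_out([
  {"dx": 2,"dy": 0.5,"dz": 0,"yaw": 0,"gripper": 1},
  {"dx": 2,"dy": 0,"dz": 0,"yaw": 0,"gripper": 1},
  {"dx": 0.5,"dy": 0,"dz": 0,"yaw": 0,"gripper": 1},
])

```text
time: 3.95
position: [0.6422, 0.1426, 0.0473]
eef_rot: [0.499, -0.499, 0.504, 0.497]
wrist_force: [0.3, 0.2, -0.5]
width: 0.0003
```

```bash
python3 st.py 642 142 32
```

```text
t 3.95 pos [642.2 142.6  47.3] tip [642.2 142.5  33.3] F [ 0.3   0.19 -0.48] w 0.0003
j [-0.33  0.76  0.05  1.61 -0.04  0.77  1.31]
M
 [[-0.003 -1.     0.007]
 [-0.008  0.007  1.   ]
 [-1.     0.003 -0.008]]
tool shift of TIP to [642. 142.  32.] [ 1.3  0.2 -0.5]
z axis dir deg 89.59361635885928
```

>>> carry_out([
  {"dx": 1,"dy": 0,"dz": 0,"yaw": 0,"gripper": 1},
  {"dx": 0.5,"dy": 0,"dz": 0,"yaw": 0,"gripper": 1},
  {"dx": 0,"dy": 0,"dz": 0,"yaw": 0,"gripper": 1},
])

```text
time: 4.25
position: [0.6422, 0.1425, 0.0455]
eef_rot: [0.499, -0.499, 0.504, 0.497]
wrist_force: [-0.2, -0.0, -0.3]
width: -0.0
```

```bash
python3 st.py 642 142 32
```

```text
t 4.25 pos [642.2 142.5  45.5] tip [642.2 142.4  31.5] F [-0.17 -0.05 -0.29] w -0.0
j [-0.33  0.77  0.05  1.61 -0.04  0.77  1.31]
M
 [[-0.003 -1.     0.007]
 [-0.008  0.007  1.   ]
 [-1.     0.003 -0.008]]
tool shift of TIP to [642. 142.  32.] [-0.5  0.2 -0.4]
z axis dir deg 89.58947332317223
```

>>> carry_out([
  {"dx": 1,"dy": 0,"dz": 0,"yaw": 0,"gripper": 1},
  {"dx": 0,"dy": 0,"dz": 0,"yaw": 0,"gripper": 1},
])

```text
time: 4.45
position: [0.6423, 0.1425, 0.0445]
eef_rot: [0.499, -0.499, 0.504, 0.497]
wrist_force: [-0.0, 0.2, 0.9]
width: -0.0001
```

```bash
python3 st.py 642 142 32|head -1;python3 - <<'E'
from h import *
from station import optics
im=optics.camera("wrist");cv2.imwrite("pics/w2.png",im[:,:,::-1])
E
python3 st.py|head -1
```

```text
t 4.45 pos [642.3 142.5  44.5] tip [642.2 142.4  30.5] F [-0.01  0.17  0.92] w -0.0001
t 4.5 pos [642.4 142.5  44.6] tip [642.3 142.4  30.6] F [-0.33 -0.23  1.07] w -0.0001
```

View pics/w2.png

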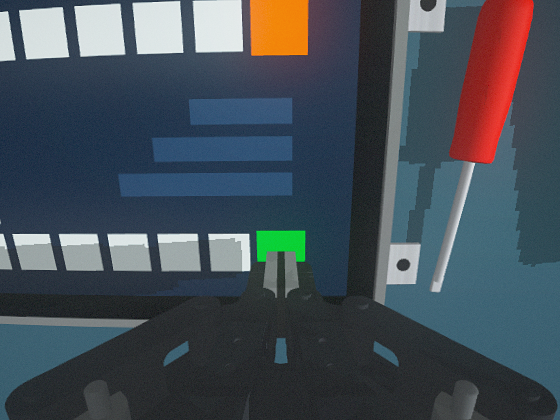

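Fingertips are at about (281,255), on the middle of the green square. Force has just begun to rise, so contact is at a reading of about tip z 31. Pressing slightly more.

>>> carry_out([
  {"dx": 1,"dy": 0,"dz": 0,"yaw": 0,"gripper": 1},
  {"dx": 0.5,"dy": 0,"dz": 0,"yaw": 0,"gripper": 1},
  {"dx": 0,"dy": 0,"dz": 0,"yaw": 0,"gripper": 1},
])

```text
time: 4.8
position: [0.6424, 0.1426, 0.0431]
eef_rot: [0.499, -0.499, 0.504, 0.497]
wrist_force: [0.0, -0.2, 0.6]
width: 0.0003
```

```bash
python3 st.py 642 142 32|head -1
```

```text
t 4.8 pos [642.4 142.6  43.1] tip [642.4 142.4  29.1] F [ 0.03 -0.21  0.62] w 0.0003
```

```bash
cat > av.py <<'E'
from station import robot,optics
import numpy as np,sys
n=int(sys.argv[1]) if len(sys.argv)>1 else 6
F=[];Z=[];T=[]
for i in range(n):
    optics.camera("scene");s=robot.get_state();F.append(s["wrist_force"]);Z.append(s["position"]);T.append(s["joint_efforts"])
print(np.round(F,1)[:,2],"mean F",np.round(np.mean(F,0),2),"pos",np.round(np.mean(Z,0)*1000,2),"std",np.round(np.std(Z,0)*1000,2),"eff",np.round(np.mean(T,0),2),"t",s["time"])
E
python3 av.py 8
```

```text
[ 0.3  0.4  0.4  0.3 -0.6  0.3  0.2 -0.3] mean F [ 0.43 -0.18  0.14] pos [642.45 142.54  43.14] std [0.03 0.02 0.03] eff [ 0.000e+00 -6.425e+01  2.590e+00 -2.032e+01  3.000e-02  2.000e-02
  0.000e+00] t 5.2
```

```bash
python3 - <<'E'
from h import *
from station import optics
im=optics.camera("wrist");a=cv2.resize(im[200:340,210:360],None,fx=4,fy=4,interpolation=cv2.INTER_CUBIC)
cv2.imwrite("pics/w3.png",a[:,:,::-1])
im=optics.camera("scene");c=optics.get_calibration("scene");print(proj(c,np.array([[.6424,.1425,.034]])))
a=cv2.resize(im[160:300,230:400],None,fx=4,fy=4,interpolation=cv2.INTER_CUBIC)
cv2.imwrite("pics/s3.png",a[:,:,::-1])
E
```

```text
[[320.40765646 217.58740738]]
```

View pics/w3.png

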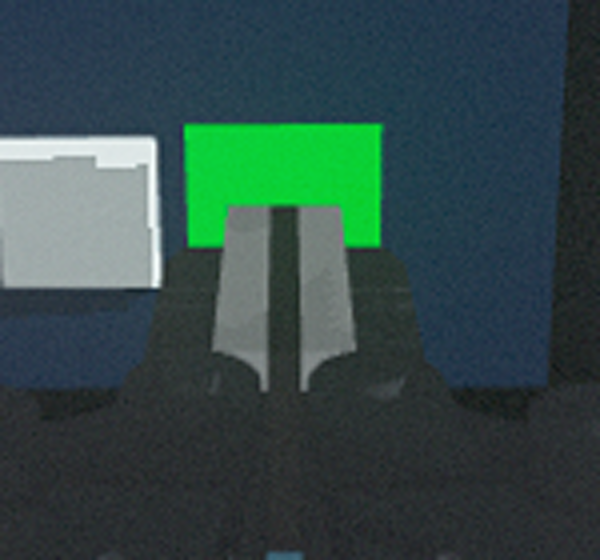

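View pics/s3.png

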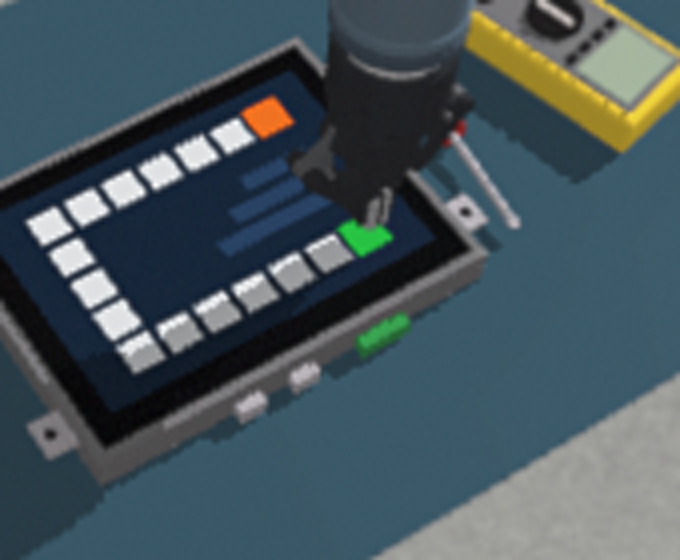

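```bash
python3 - <<'E'
from h import *
from station import optics,robot
from scipy.spatial.transform import Rotation as R
s=robot.get_state();q=s["eef_rot"];M=R.from_quat([q[1],q[2],q[3],q[0]]).as_matrix()
c=optics.get_calibration("wrist");V=c["view"]
cam=-V[:3,:3].T@V[:3,3];print("cam in tool",np.round(M.T@(cam-s["position"])*1000,1))
for l in (5,9,14,19):
  for w in(7,11):print(l,w,np.round(proj(c,np.array([s["position"]+M@np.array([l,w,0])/1000])),1))
im=cv2.imread("pics/w2.png")[:,:,::-1]
b=blobs(im,60,6000);print(np.round(b,1))
for z in (.029,.031,.033,.034):
  import h
  f=lambda p:h.proj(c,h.world(p,z=z))
  print(z,np.round(f([.586,.058,.0007])[:3],1),np.round(f([.586,.058,.0007])[11:],1))
E
```

```text
cam in tool [-151.6   71.9   -0.2]
5 7 [[280.8 245.8]]
5 11 [[280.8 238.7]]
9 7 [[280.8 242.9]]
9 11 [[280.8 235.9]]
14 7 [[280.8 239.5]]
14 11 [[280.8 232.7]]
19 7 [[280.7 236.3]]
19 11 [[280.8 229.6]]
[[217.9  25.4]
 [426.3  16.7]
 [157.9  27.1]
 [ 99.6  29.7]
 [ 43.8  32.9]
 [  5.5  38.3]
 [454.  229.7]
 [  2.3 241.2]
 [ 30.7 239. ]
 [176.4 237.8]
 [237.4 246.1]
 [ 77.9 239.2]
 [127.3 239.7]
 [402.6 263.6]
 [280.5 243.1]
 [278.7  27. ]]
0.029 [[280.  250.4]
 [229.9 250.6]
 [180.3 250.6]] [[ -3.7  39.8]
 [ 48.2  36.1]
 [103.1  33.2]
 [160.1  30.9]
 [218.8  29.2]
 [278.3  28.3]]
0.031 [[280.  251.9]
 [229.3 252. ]
 [179.2 252. ]] [[ -7.   38.9]
 [ 45.4  35.2]
 [100.8  32.1]
 [158.6  29.8]
 [217.9  28.1]
 [278.2  27.1]]
0.033 [[280.  253.3]
 [228.8 253.5]
 [178.1 253.5]] [[-10.3  38.1]
 [ 42.6  34.2]
 [ 98.6  31.1]
 [157.   28.7]
 [217.1  26.9]
 [278.2  26. ]]
0.034 [[280.  254.1]
 [228.5 254.2]
 [177.5 254.2]] [[-12.   37.7]
 [ 41.1  33.8]
 [ 97.4  30.6]
 [156.2  28.1]
 [216.7  26.3]
 [278.1  25.4]]
```

Force says no contact while the nominal geometry says it should be pressing. The fixed cameras can show directly whether the glass has sunk, by comparing the squares' positions with the first pictures.

```bash
cat > sink.py <<'E'
from h import *
from station import optics,robot
p=[.5864,.0582,.0007]
import sys
use=list(range(7,16))
for n in ("scene",):
    c=optics.get_calibration(n);ref=blobs(cv2.imread(f"pics/{n}0.png")[:,:,::-1])
    g=(proj(c,world(p,z=.034))-proj(c,world(p,z=.033)))  # px per mm up
    q=proj(c,world(p));D=[]
    for k in range(2):
        b=blobs(optics.camera(n))
        for i in range(17):
            r=ref[np.linalg.norm(ref-q[i],axis=1).argmin()]
            m=b[np.linalg.norm(b-r,axis=1).argmin()]
            if np.linalg.norm(m-r)<2.5:D.append((i,-(m-r)@g[i]/(g[i]@g[i])))
    D=np.array(D);print(n,"sink mm per square",[(i,round(D[D[:,0]==i,1].mean(),2)) for i in range(17) if (D[:,0]==i).any()],"median",np.median(D[:,1]).round(2))
s=robot.get_state();print("t",s["time"],"pos",np.round(s["position"]*1000,1),"Fz",np.round(s["wrist_force"][2],2))
E
python3 sink.py
```

```text
scene sink mm per square [(0, np.float64(3.81)), (3, np.float64(-7.58)), (6, np.float64(-8.98)), (7, np.float64(-0.07)), (8, np.float64(-0.01)), (9, np.float64(0.04)), (10, np.float64(-0.03)), (11, np.float64(0.08)), (12, np.float64(-0.02)), (13, np.float64(0.0)), (14, np.float64(-0.05)), (15, np.float64(-0.03)), (16, np.float64(0.02))] median -0.01
t 5.4 pos [642.4 142.6  43.1] Fz 0.49
```

This measures glass sink to about 0.05 mm. It reads 0, so there is no contact yet. I'll go down in small steps.

```bash
sed -i 's/<2.5:D/<2.5 and i in use:D/; s/for i in range(17):$/for i in range(17):/' sink.py; sed -i 's/^use=.*/use=eval(sys.argv[1]) if len(sys.argv)>1 else list(range(7,16))/; s/range(2)/range(1)/' sink.py; grep -n use sink.py
```

```text
5:use=eval(sys.argv[1]) if len(sys.argv)>1 else list(range(7,16))
15:            if np.linalg.norm(m-r)<2.5 and i in use:D.append((i,-(m-r)@g[i]/(g[i]@g[i])))
```

>>> carry_out([
  {"dx": 1,"dy": 0,"dz": 0,"yaw": 0,"gripper": 1},
  {"dx": 1,"dy": 0,"dz": 0,"yaw": 0,"gripper": 1},
  {"dx": 0,"dy": 0,"dz": 0,"yaw": 0,"gripper": 1},
])

```text
time: 5.7
position: [0.6424, 0.1425, 0.041]
eef_rot: [0.499, -0.499, 0.504, 0.497]
wrist_force: [-0.1, 0.3, 0.1]
width: -0.0002
```

```bash
python3 sink.py
```

```text
scene sink mm per square [(7, np.float64(-0.08)), (8, np.float64(-0.0)), (9, np.float64(0.04)), (10, np.float64(-0.02)), (11, np.float64(0.1)), (12, np.float64(-0.05)), (13, np.float64(0.01)), (14, np.float64(-0.04)), (15, np.float64(-0.03))] median -0.02
t 5.75 pos [642.5 142.5  41. ] Fz -0.26
```

```bash
python3 - <<'E'
from h import *
from station import optics,robot
c=dict(np.load("w1.npz"));im=cv2.imread("pics/w1.png")[:,:,::-1];b=blobs(im,100,6000)
p,n,r,pr=fit([(c,b)],[.585,.058,.0007],12);_,ok,bb=pr[0]
f=lambda p:(proj(c,world(p[:3],z=p[3]))[ok]-bb).ravel()
q=least_squares(f,[*p,.033]);print("wrist z fit",np.round(q.x,4),np.sqrt(np.mean(q.fun**2)))
for n in("top","scene"):
  c=optics.get_calibration(n);b=blobs(cv2.imread(f"pics/{n}0.png")[:,:,::-1])
  p,_,r,pr=fit([(c,b)],[.586,.058,.0007]);_,ok,bb=pr[0]
  q=least_squares(f,[*p,.033]);print(n,np.round(q.x,4),np.sqrt(np.mean(q.fun**2)))
im=optics.camera("scene")
a=cv2.resize(im[190:245,280:370],None,fx=8,fy=8,interpolation=cv2.INTER_CUBIC)
cv2.imwrite("pics/s4.png",a[:,:,::-1])
im=optics.camera("wrist");a=cv2.resize(im[200:340,210:360],None,fx=4,fy=4,interpolation=cv2.INTER_CUBIC)
cv2.imwrite("pics/w4.png",a[:,:,::-1])
E
```

```text
wrist z fit [0.585  0.0583 0.0007 0.0338] 0.2639513637353163
top [0.5856 0.0579 0.0017 0.0335] 0.05770387680473828
scene [5.885e-01 5.770e-02 5.000e-04 3.490e-02] 0.06083265756714124
```

View pics/s4.png

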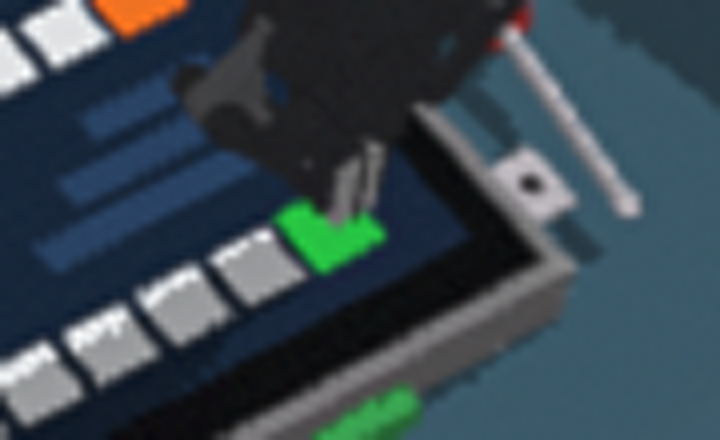

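View pics/w4.png

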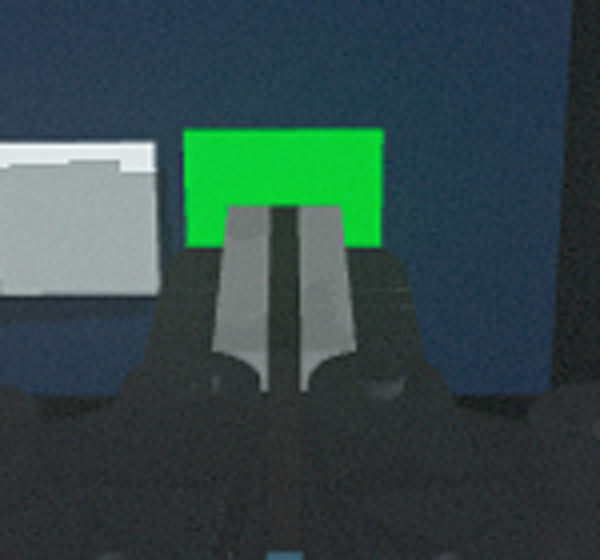

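The squares give the glass top at z ≈ 34 mm in all three cameras, so the real fingertips end higher than the nominal 14 mm. I keep lowering in small steps, with the sink as the contact check.

>>> carry_out([
  {"dx": 1,"dy": 0,"dz": 0,"yaw": 0,"gripper": 1},
  {"dx": 1,"dy": 0,"dz": 0,"yaw": 0,"gripper": 1},
  {"dx": 0,"dy": 0,"dz": 0,"yaw": 0,"gripper": 1},
])

```text
time: 6.15
position: [0.6426, 0.1426, 0.039]
eef_rot: [0.499, -0.499, 0.504, 0.497]
wrist_force: [0.4, 0.3, -0.4]
width: -0.0002
```

```bash
python3 sink.py
```

```text
scene sink mm per square [(7, np.float64(-0.07)), (8, np.float64(-0.02)), (9, np.float64(0.04)), (10, np.float64(-0.02)), (11, np.float64(0.12)), (12, np.float64(-0.03)), (13, np.float64(-0.01)), (14, np.float64(-0.06)), (15, np.float64(-0.04))] median -0.02
t 6.2 pos [642.6 142.5  39.1] Fz -0.09
```

```bash
python3 - <<'E'
from h import *
from station import optics,robot
from scipy.spatial.transform import Rotation as R
s=robot.get_state();q=s["eef_rot"];M=R.from_quat([q[1],q[2],q[3],q[0]]).as_matrix();T=s["position"]
for n,(y0,y1,x0,x1) in {"scene":(190,235,290,350),"top":(130,200,200,290),"wrist":(215,300,230,330)}.items():
    im=optics.camera(n);c=optics.get_calibration(n)
    a=cv2.resize(im[y0:y1,x0:x1],None,fx=8,fy=8,interpolation=cv2.INTER_CUBIC)[:,:,::-1].copy()
    for l,col in((14,(0,0,255)),(0,(0,255,255)),(-10,(255,0,255))):
        pts=np.array([T+M@np.array([l,w,z])/1000 for w,z in((11,8),(11,-8),(-11,-8),(-11,8))])
        pp=((proj(c,pts)-[x0,y0]+.5)*8).astype(int);cv2.polylines(a,[pp],True,col,1)
    cv2.imwrite(f"pics/o5_{n}.png",a)
E
```

```text
(no output)
```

View pics/o5_scene.png

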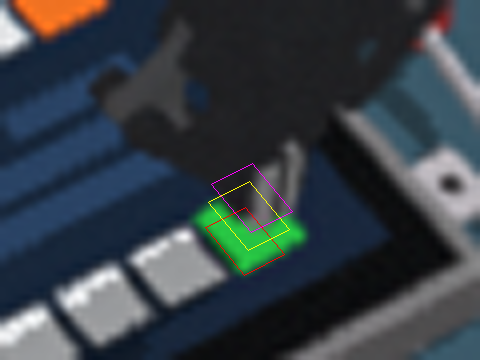

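View pics/o5_wrist.png

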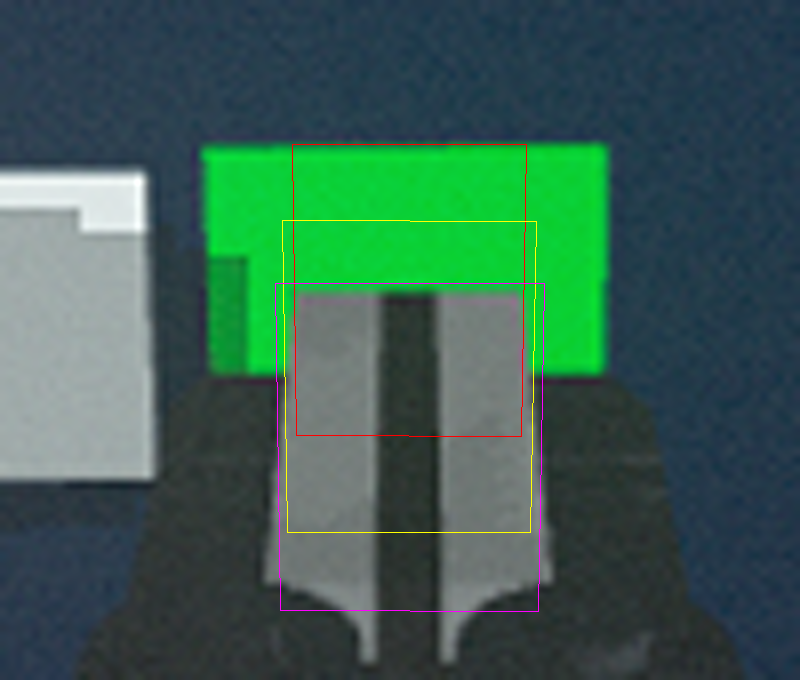

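View pics/o5_top.png

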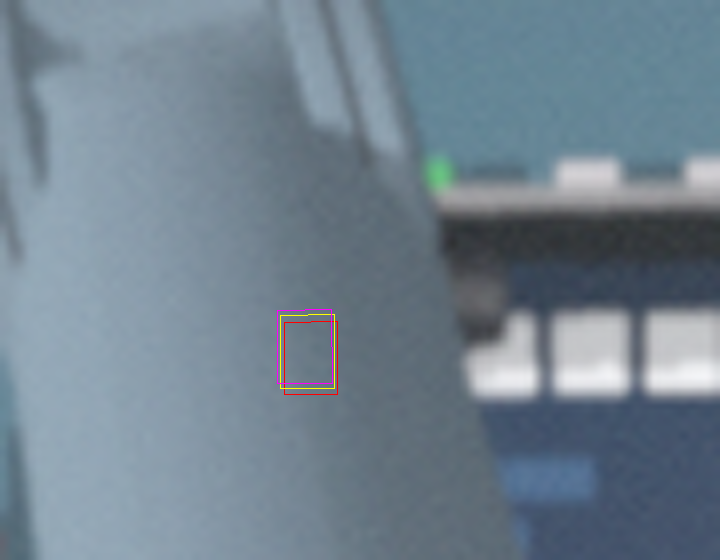

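Overlay result: both the wrist and scene views put the actual fingertips about 9–10 mm behind the TCP (the magenta outline), not 14 mm ahead. They are therefore still some 14 mm above the glass, which agrees with zero force and zero sink. I continue down in guarded steps.

>>> carry_out([
  {"dx": 2,"dy": 0,"dz": 0,"yaw": 0,"gripper": 1},
  {"dx": 2,"dy": 0,"dz": 0,"yaw": 0,"gripper": 1},
  {"dx": 0,"dy": 0,"dz": 0,"yaw": 0,"gripper": 1},
])

```text
time: 6.65
position: [0.6427, 0.1425, 0.0349]
eef_rot: [0.5, -0.5, 0.504, 0.497]
wrist_force: [0.3, -0.5, 0.1]
width: 0.0002
```

```bash
python3 sink.py; python3 - <<'E'
from h import *
from station import optics
im=optics.camera("wrist");a=cv2.resize(im[200:340,210:360],None,fx=4,fy=4,interpolation=cv2.INTER_CUBIC)
cv2.imwrite("pics/w6.png",a[:,:,::-1])
E
```

```text
scene sink mm per square [(7, np.float64(-0.06)), (8, np.float64(-0.0)), (9, np.float64(0.05)), (10, np.float64(-0.04)), (11, np.float64(0.09)), (12, np.float64(-0.04)), (13, np.float64(-0.02)), (14, np.float64(-0.08)), (15, np.float64(-0.03))] median -0.03
t 6.7 pos [642.8 142.5  35. ] Fz -0.6
```

View pics/w6.png

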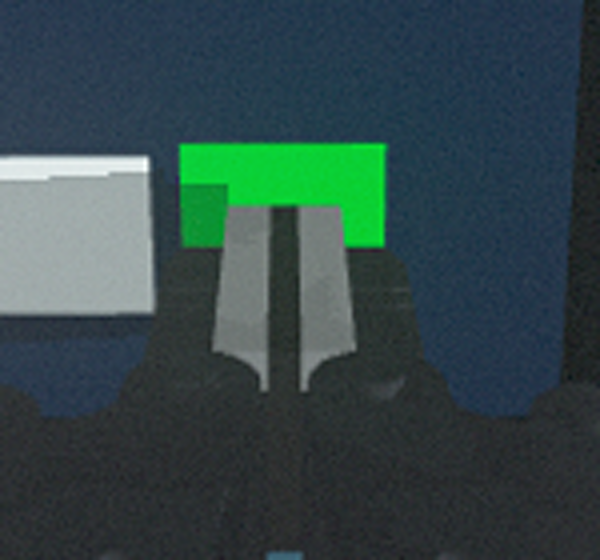

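>>> carry_out([
  {"dx": 2,"dy": 0.5,"dz": 0,"yaw": 0,"gripper": 1},
  {"dx": 2,"dy": 0,"dz": 0,"yaw": 0,"gripper": 1},
  {"dx": 0,"dy": 0,"dz": 0,"yaw": 0,"gripper": 1},
])

```text
time: 7.05
position: [0.6424, 0.1426, 0.0309]
eef_rot: [0.5, -0.5, 0.504, 0.497]
wrist_force: [-0.1, 0.1, -0.2]
width: -0.0001
```

```bash
python3 sink.py
```

```text
scene sink mm per square [(7, np.float64(-0.04)), (8, np.float64(-0.0)), (9, np.float64(0.05)), (10, np.float64(-0.05)), (11, np.float64(0.1)), (12, np.float64(-0.05)), (13, np.float64(-0.01)), (14, np.float64(-0.07)), (15, np.float64(-0.03))] median -0.03
t 7.1 pos [642.4 142.6  31. ] Fz -0.41
```

>>> carry_out([
  {"dx": 1.5,"dy": 0,"dz": 0,"yaw": 0,"gripper": 1},
  {"dx": 1.5,"dy": 0,"dz": 0,"yaw": 0,"gripper": 1},
  {"dx": 0,"dy": 0,"dz": 0,"yaw": 0,"gripper": 1},
])

```text
time: 7.4
position: [0.6425, 0.1426, 0.0278]
eef_rot: [0.5, -0.5, 0.504, 0.497]
wrist_force: [-0.5, -0.7, -0.0]
width: -0.0002
```

```bash
python3 sink.py; python3 - <<'E'
from h import *
from station import optics
im=optics.camera("wrist");a=cv2.resize(im[200:340,210:360],None,fx=4,fy=4,interpolation=cv2.INTER_CUBIC)
cv2.imwrite("pics/w7.png",a[:,:,::-1])
E
```

```text
scene sink mm per square [(7, np.float64(-0.2)), (8, np.float64(-0.0)), (9, np.float64(0.05)), (10, np.float64(-0.03)), (11, np.float64(0.08)), (12, np.float64(-0.04)), (13, np.float64(-0.01)), (14, np.float64(-0.05)), (15, np.float64(-0.07))] median -0.03
t 7.45 pos [642.6 142.6  27.9] Fz 0.56
```

View pics/w7.png

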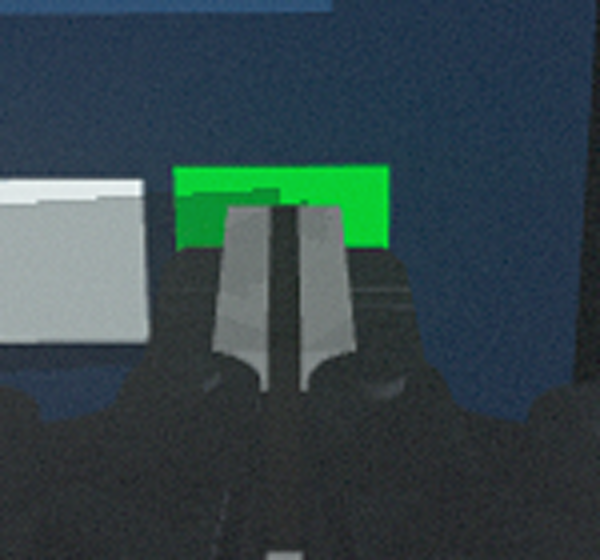

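The tip's shadow has nearly closed up with the tip (about 4 px left), so contact is near. I take smaller steps.

>>> carry_out([
  {"dx": 1,"dy": 0,"dz": 0,"yaw": 0,"gripper": 1},
  {"dx": 1,"dy": 0,"dz": 0,"yaw": 0,"gripper": 1},
  {"dx": 0,"dy": 0,"dz": 0,"yaw": 0,"gripper": 1},
])

```text
time: 7.8
position: [0.6428, 0.1426, 0.026]
eef_rot: [0.5, -0.5, 0.504, 0.497]
wrist_force: [0.1, -0.2, -0.3]
width: -0.0002
```

```bash
python3 sink.py
```

```text
scene sink mm per square [(7, np.float64(-0.3)), (8, np.float64(0.01)), (9, np.float64(0.05)), (10, np.float64(-0.05)), (11, np.float64(0.1)), (12, np.float64(-0.04)), (13, np.float64(-0.0)), (14, np.float64(-0.05)), (15, np.float64(-0.03))] median -0.03
t 7.85 pos [642.8 142.6  26. ] Fz 0.26
```

>>> carry_out([
  {"dx": 1,"dy": 0,"dz": 0,"yaw": 0,"gripper": 1},
  {"dx": 1,"dy": 0,"dz": 0,"yaw": 0,"gripper": 1},
  {"dx": 0,"dy": 0,"dz": 0,"yaw": 0,"gripper": 1},
])

```text
time: 8.15
position: [0.6429, 0.1426, 0.0242]
eef_rot: [0.5, -0.5, 0.504, 0.497]
wrist_force: [-0.4, 0.1, 2.1]
width: -0.0
```

```bash
python3 sink.py
```

```text
scene sink mm per square [(7, np.float64(1.03)), (8, np.float64(0.25)), (9, np.float64(0.51)), (10, np.float64(1.32)), (11, np.float64(1.39)), (12, np.float64(1.43)), (13, np.float64(0.79)), (14, np.float64(0.87)), (15, np.float64(0.69))] median 0.87
t 8.2 pos [642.9 142.7  24.2] Fz 1.26
```

In contact: force is ~2 N and the sink ~0.9 mm at TCP z 24.2, so first touch is at about 25.1. My target is TCP z ≈ 22.7 for ~2.5 mm of sink.

>>> carry_out([
  {"dx": 1,"dy": 0,"dz": 0,"yaw": 0,"gripper": 1},
  {"dx": 0.6,"dy": 0,"dz": 0,"yaw": 0,"gripper": 1},
  {"dx": 0,"dy": 0,"dz": 0,"yaw": 0,"gripper": 1},
])

```text
time: 8.5
position: [0.6429, 0.1427, 0.0229]
eef_rot: [0.5, -0.5, 0.504, 0.497]
wrist_force: [-1.9, -0.4, 2.2]
width: -0.0
```

```bash
python3 sink.py; python3 st.py
```

```text
scene sink mm per square [(7, np.float64(1.93)), (8, np.float64(1.49)), (9, np.float64(1.74)), (10, np.float64(2.04)), (11, np.float64(2.23)), (12, np.float64(2.13)), (13, np.float64(1.37)), (14, np.float64(2.0)), (15, np.float64(2.02))] median 2.0
t 8.55 pos [643.  142.7  22.9] Fz 2.34
t 8.55 pos [643.  142.7  22.9] tip [643.  142.6   8.9] F [-1.2   0.37  2.34] w 0.0002
j [-0.32  0.8   0.05  1.62 -0.04  0.73  1.31]
M
 [[-0.    -1.     0.007]
 [-0.007  0.007  1.   ]
 [-1.     0.    -0.007]]
```

>>> carry_out([
  {"dx": 0.1,"dy": 0,"dz": -3,"yaw": 0,"gripper": 1},
  {"dx": 0.1,"dy": 0,"dz": -5,"yaw": 0,"gripper": 1},
  {"dx": 0.1,"dy": 0,"dz": -5,"yaw": 0,"gripper": 1},
  {"dx": 0.1,"dy": 0,"dz": -5,"yaw": 0,"gripper": 1},
])

```text
time: 8.95
position: [0.6438, 0.1266, 0.0233]
eef_rot: [0.501, -0.5, 0.502, 0.497]
wrist_force: [0.5, 1.2, 1.7]
width: -0.0001
```

```bash
python3 sink.py; python3 st.py
```

```text
scene sink mm per square [(7, np.float64(1.72)), (8, np.float64(1.05)), (9, np.float64(1.21)), (10, np.float64(1.92)), (11, np.float64(2.13)), (12, np.float64(1.95)), (13, np.float64(1.25)), (14, np.float64(1.36)), (15, np.float64(1.58))] median 1.58
t 9.0 pos [643.9 125.   23.3] Fz 2.55
t 9.0 pos [643.9 125.   23.3] tip [643.9 124.9   9.3] F [0.29 0.47 2.55] w -0.0
j [-0.29  0.79  0.05  1.63 -0.04  0.72  1.33]
M
 [[ 0.002 -1.     0.006]
 [-0.004  0.006  1.   ]
 [-1.    -0.002 -0.004]]
```

>>> carry_out([
  {"dx": 0.4,"dy": 0.6,"dz": -5,"yaw": 0,"gripper": 1},
  {"dx": 0.3,"dy": 0.6,"dz": -5,"yaw": 0,"gripper": 1},
  {"dx": 0.2,"dy": 0.4,"dz": -5,"yaw": 0,"gripper": 1},
  {"dx": 0.2,"dy": 0.4,"dz": -5,"yaw": 0,"gripper": 1},
  {"dx": 0.1,"dy": 0.3,"dz": -5,"yaw": 0,"gripper": 1},
])

```text
time: 9.5
position: [0.6418, 0.0984, 0.0224]
eef_rot: [0.502, -0.5, 0.502, 0.497]
wrist_force: [-0.3, 2.4, 3.2]
width: -0.0
```

```bash
python3 sink.py; python3 st.py
```

```text
scene sink mm per square [(7, np.float64(2.55)), (8, np.float64(2.06)), (9, np.float64(2.09)), (10, np.float64(2.2)), (11, np.float64(2.38)), (12, np.float64(2.84)), (13, np.float64(2.15)), (14, np.float64(2.32)), (15, np.float64(2.22))] median 2.22
t 9.55 pos [641.8  96.8  22.4] Fz 2.58
t 9.55 pos [641.8  96.8  22.4] tip [641.8  96.8   8.4] F [-0.89  0.69  2.58] w -0.0002
j [-0.25  0.78  0.04  1.65 -0.04  0.71  1.37]
M
 [[ 0.003 -1.     0.008]
 [-0.005  0.008  1.   ]
 [-1.    -0.003 -0.005]]
```

>>> carry_out([
  {"dx": 0.1,"dy": 0.1,"dz": -6,"yaw": 0,"gripper": 1},
  {"dx": 0.1,"dy": 0.2,"dz": -6,"yaw": 0,"gripper": 1},
  {"dx": 0.1,"dy": 0.2,"dz": -6,"yaw": 0,"gripper": 1},
  {"dx": 0.1,"dy": 0.2,"dz": -6,"yaw": 0,"gripper": 1},
  {"dx": 0.1,"dy": 0.2,"dz": -6,"yaw": 0,"gripper": 1},
  {"dx": 0.1,"dy": 0.2,"dz": -6,"yaw": 0,"gripper": 1},
])

```text
time: 10.15
position: [0.6403, 0.0589, 0.0221]
eef_rot: [0.502, -0.5, 0.502, 0.497]
wrist_force: [-0.1, 2.4, 3.1]
width: -0.0
```

```bash
python3 sink.py; python3 st.py
```

```text
scene sink mm per square [(7, np.float64(3.17)), (8, np.float64(2.38)), (9, np.float64(2.41)), (10, np.float64(2.96)), (11, np.float64(3.7)), (12, np.float64(3.48)), (13, np.float64(2.85)), (14, np.float64(3.4))] median 3.06
t 10.2 pos [640.3  57.1  22. ] Fz 3.31
t 10.2 pos [640.3  57.1  22. ] tip [640.3  57.1   8. ] F [-0.64  1.21  3.31] w -0.0001
j [-0.19  0.78  0.04  1.67 -0.04  0.69  1.43]
M
 [[ 0.003 -1.     0.008]
 [-0.005  0.008  1.   ]
 [-1.    -0.003 -0.005]]
```

>>> carry_out([
  {"dx": -0.3,"dy": -0.4,"dz": -6,"yaw": 0,"gripper": 1},
  {"dx": 0,"dy": -0.4,"dz": -6,"yaw": 0,"gripper": 1},
  {"dx": 0,"dy": -0.3,"dz": -6,"yaw": 0,"gripper": 1},
  {"dx": 0,"dy": -0.2,"dz": -6,"yaw": 0,"gripper": 1},
  {"dx": 0,"dy": -0.1,"dz": -6,"yaw": 0,"gripper": 1},
  {"dx": 0,"dy": 0,"dz": -6,"yaw": 0,"gripper": 1},
])

```text
time: 10.8
position: [0.6411, 0.0189, 0.0224]
eef_rot: [0.501, -0.5, 0.502, 0.496]
wrist_force: [-0.2, 2.4, 2.6]
width: 0.0
```

```bash
python3 sink.py; python3 st.py
```

```text
scene sink mm per square [(7, np.float64(2.61)), (8, np.float64(2.23)), (9, np.float64(2.09)), (10, np.float64(2.33)), (11, np.float64(2.54)), (12, np.float64(2.74))] median 2.44
t 10.85 pos [641.1  17.1  22.4] Fz 3.21
t 10.85 pos [641.1  17.1  22.4] tip [641.2  17.    8.4] F [0.07 1.24 3.21] w -0.0001
j [-0.13  0.77  0.04  1.67 -0.03  0.69  1.49]
M
 [[ 0.002 -1.     0.009]
 [-0.006  0.009  1.   ]
 [-1.    -0.002 -0.006]]
```

>>> carry_out([
  {"dx": 0,"dy": -0.1,"dz": -6,"yaw": 0,"gripper": 1},
  {"dx": 0,"dy": -0.1,"dz": -6,"yaw": 0,"gripper": 1},
  {"dx": 0,"dy": 0,"dz": -6,"yaw": 0,"gripper": 1},
  {"dx": 0,"dy": 0,"dz": -6,"yaw": 0,"gripper": 1},
  {"dx": 0,"dy": 0,"dz": -5,"yaw": 0,"gripper": 1},
  {"dx": 0,"dy": 0,"dz": -4,"yaw": 0,"gripper": 1},
  {"dx": 0,"dy": 0,"dz": -2,"yaw": 0,"gripper": 1},
  {"dx": 0,"dy": 0,"dz": 0,"yaw": 0,"gripper": 1},
])

```text
time: 11.65
position: [0.6408, -0.0215, 0.0225]
eef_rot: [0.501, -0.5, 0.503, 0.496]
wrist_force: [0.3, 2.0, 3.1]
width: 0.0
```

```bash
python3 sink.py "list(range(10,17))"; python3 st.py
```

```text
scene sink mm per square [(10, np.float64(2.23)), (15, np.float64(2.34)), (16, np.float64(0.03))] median 2.23
t 11.7 pos [640.8 -21.5  22.5] Fz 3.28
t 11.7 pos [640.8 -21.5  22.5] tip [640.8 -21.5   8.5] F [0.14 0.18 3.28] w -0.0
j [-0.06  0.77  0.04  1.67 -0.03  0.69  1.55]
M
 [[ 0.002 -1.     0.009]
 [-0.006  0.009  1.   ]
 [-1.    -0.002 -0.006]]
```

>>> carry_out([
  {"dx": 0,"dy": -0.5,"dz": -2.5,"yaw": 0,"gripper": 1},
  {"dx": 0,"dy": -0.3,"dz": -2,"yaw": 0,"gripper": 1},
  {"dx": 0,"dy": 0,"dz": 0,"yaw": 0,"gripper": 1},
  {"dx": 0,"dy": 3,"dz": 0,"yaw": 0,"gripper": 1},
  {"dx": 0,"dy": 5,"dz": 0,"yaw": 0,"gripper": 1},
  {"dx": 0,"dy": 5,"dz": 0,"yaw": 0,"gripper": 1},
  {"dx": 0,"dy": 5,"dz": 0,"yaw": 0,"gripper": 1},
])

```text
time: 12.4
position: [0.6248, -0.027, 0.0231]
eef_rot: [0.502, -0.501, 0.502, 0.494]
wrist_force: [1.4, -0.2, 2.1]
width: 0.0
```

```bash
python3 sink.py "list(range(10,16))"; python3 st.py
```

```text
scene sink mm per square [(10, np.float64(2.24)), (14, np.float64(2.1)), (15, np.float64(1.96))] median 2.1
t 12.45 pos [623.7 -27.   23. ] Fz 3.21
t 12.45 pos [623.7 -27.   23. ] tip [623.8 -27.1   9. ] F [ 0.51 -0.59  3.21] w -0.0001
j [-0.06  0.75  0.04  1.72 -0.03  0.66  1.55]
M
 [[ 0.005 -1.     0.009]
 [-0.007  0.009  1.   ]
 [-1.    -0.005 -0.007]]
```

>>> carry_out([
  {"dx": 0.2,"dy": 6,"dz": 0.1,"yaw": 0,"gripper": 1},
  {"dx": 0.2,"dy": 6,"dz": 0.1,"yaw": 0,"gripper": 1},
  {"dx": 0.1,"dy": 6,"dz": 0.1,"yaw": 0,"gripper": 1},
  {"dx": 0.1,"dy": 6,"dz": 0.1,"yaw": 0,"gripper": 1},
  {"dx": 0.1,"dy": 6,"dz": 0,"yaw": 0,"gripper": 1},
])

```text
time: 12.95
position: [0.592, -0.0267, 0.0224]
eef_rot: [0.502, -0.501, 0.502, 0.494]
wrist_force: [1.7, 0.6, 1.8]
width: -0.0
```

```bash
python3 sink.py "list(range(10,16))"; python3 st.py
```

```text
scene sink mm per square [(14, np.float64(2.31)), (15, np.float64(2.23))] median 2.27
t 13.0 pos [590.7 -26.8  22.2] Fz 2.45
t 13.0 pos [590.7 -26.8  22.2] tip [590.8 -26.9   8.2] F [0.52 0.37 2.45] w 0.0002
j [-0.06  0.71  0.03  1.81 -0.02  0.61  1.55]
M
 [[ 0.006 -1.     0.009]
 [-0.008  0.009  1.   ]
 [-1.    -0.006 -0.008]]
```

>>> carry_out([
  {"dx": 0,"dy": 6,"dz": 0.1,"yaw": 0,"gripper": 1},
  {"dx": 0,"dy": 6,"dz": 0.1,"yaw": 0,"gripper": 1},
  {"dx": 0,"dy": 6,"dz": 0.1,"yaw": 0,"gripper": 1},
  {"dx": 0,"dy": 6,"dz": 0,"yaw": 0,"gripper": 1},
  {"dx": 0,"dy": 6,"dz": 0,"yaw": 0,"gripper": 1},
])

```text
time: 13.5
position: [0.5592, -0.0261, 0.0223]
eef_rot: [0.502, -0.501, 0.502, 0.494]
wrist_force: [3.0, 0.5, 4.2]
width: -0.0001
```

```bash
python3 sink.py "list(range(0,17))"; python3 st.py
```

```text
scene sink mm per square [(0, np.float64(0.0)), (1, np.float64(2.4)), (2, np.float64(2.58)), (3, np.float64(2.32)), (4, np.float64(2.45)), (5, np.float64(2.22)), (6, np.float64(2.42)), (7, np.float64(2.65)), (8, np.float64(2.18)), (13, np.float64(3.0)), (14, np.float64(2.57)), (15, np.float64(2.31)), (16, np.float64(0.06))] median 2.4
t 13.55 pos [557.9 -26.1  22.1] Fz 2.75
t 13.55 pos [557.9 -26.1  22.1] tip [558.  -26.2   8.1] F [ 0.13 -0.25  2.75] w -0.0003
j [-0.06  0.67  0.03  1.9  -0.02  0.56  1.54]
M
 [[ 0.006 -1.     0.009]
 [-0.008  0.009  1.   ]
 [-1.    -0.006 -0.008]]
```

>>> carry_out([
  {"dx": -0.1,"dy": 6,"dz": 0,"yaw": 0,"gripper": 1},
  {"dx": 0,"dy": 6,"dz": 0,"yaw": 0,"gripper": 1},
  {"dx": 0,"dy": 6,"dz": 0,"yaw": 0,"gripper": 1},
  {"dx": 0,"dy": 4,"dz": 0,"yaw": 0,"gripper": 1},
  {"dx": 0,"dy": 2,"dz": 0,"yaw": 0,"gripper": 1},
  {"dx": 0,"dy": 0,"dz": 0,"yaw": 0,"gripper": 1},
])

```text
time: 14.15
position: [0.5316, -0.0259, 0.0222]
eef_rot: [0.502, -0.501, 0.503, 0.494]
wrist_force: [2.5, 0.2, 3.4]
width: -0.0
```

```bash
python3 sink.py "list(range(1,16))"; python3 st.py
```

```text
scene sink mm per square [(1, np.float64(2.55)), (2, np.float64(2.67)), (3, np.float64(2.43)), (4, np.float64(2.54)), (5, np.float64(2.28)), (6, np.float64(2.67)), (7, np.float64(2.87)), (8, np.float64(2.23)), (9, np.float64(2.37)), (11, np.float64(3.45)), (12, np.float64(3.08)), (13, np.float64(2.35)), (14, np.float64(2.58)), (15, np.float64(2.4))] median 2.54
t 14.2 pos [531.6 -25.9  22.2] Fz 3.6
t 14.2 pos [531.6 -25.9  22.2] tip [531.7 -26.    8.2] F [0.97 0.19 3.6 ] w 0.0
j [-0.07  0.64  0.03  1.97 -0.02  0.52  1.54]
M
 [[ 0.006 -1.     0.009]
 [-0.008  0.009  1.   ]
 [-1.    -0.006 -0.008]]
```

>>> carry_out([
  {"dx": 0,"dy": 1.5,"dz": 0,"yaw": 0,"gripper": 1},
  {"dx": 0,"dy": 0,"dz": 3,"yaw": 0,"gripper": 1},
  {"dx": 0,"dy": 0,"dz": 5,"yaw": 0,"gripper": 1},
  {"dx": 0,"dy": 0,"dz": 5,"yaw": 0,"gripper": 1},
  {"dx": 0,"dy": 0,"dz": 5,"yaw": 0,"gripper": 1},
])

```text
time: 14.7
position: [0.5284, -0.0096, 0.0214]
eef_rot: [0.501, -0.5, 0.505, 0.494]
wrist_force: [-0.2, -2.1, 3.5]
width: 0.0001
```

```bash
python3 sink.py "list(range(1,16))"; python3 st.py
```

```text
scene sink mm per square [(1, np.float64(3.62)), (2, np.float64(3.61)), (3, np.float64(3.21)), (4, np.float64(3.18)), (5, np.float64(3.02)), (6, np.float64(3.64)), (7, np.float64(3.51)), (8, np.float64(2.49)), (9, np.float64(3.35)), (12, np.float64(3.94)), (13, np.float64(3.41)), (14, np.float64(3.47)), (15, np.float64(3.63))] median 3.47
t 14.75 pos [528.3  -8.4  21.3] Fz 3.92
t 14.75 pos [528.3  -8.4  21.3] tip [528.4  -8.5   7.3] F [-0.04 -2.59  3.92] w -0.0003
j [-0.1   0.64  0.04  1.98 -0.02  0.52  1.51]
M
 [[ 0.002 -1.     0.011]
 [-0.01   0.011  1.   ]
 [-1.    -0.002 -0.01 ]]
```

>>> carry_out([
  {"dx": -0.7,"dy": -0.5,"dz": 5,"yaw": 0,"gripper": 1},
  {"dx": -0.5,"dy": -0.4,"dz": 5,"yaw": 0,"gripper": 1},
  {"dx": -0.3,"dy": -0.3,"dz": 5,"yaw": 0,"gripper": 1},
  {"dx": -0.2,"dy": -0.2,"dz": 5,"yaw": 0,"gripper": 1},
])

```text
time: 15.15
position: [0.5291, 0.0132, 0.0226]
eef_rot: [0.5, -0.5, 0.505, 0.495]
wrist_force: [0.2, -2.6, 3.0]
width: 0.0001
```

```bash
python3 sink.py "list(range(1,16))"; python3 st.py
```

```text
scene sink mm per square [(1, np.float64(2.38)), (2, np.float64(2.1)), (3, np.float64(2.04)), (4, np.float64(1.98)), (5, np.float64(1.95)), (6, np.float64(2.17)), (7, np.float64(2.29)), (8, np.float64(1.89)), (9, np.float64(2.32)), (12, np.float64(3.89)), (13, np.float64(2.13)), (14, np.float64(2.06)), (15, np.float64(2.16))] median 2.13
t 15.2 pos [529.2  14.5  22.6] Fz 2.12
t 15.2 pos [529.2  14.5  22.6] tip [529.2  14.3   8.6] F [ 0.04 -1.4   2.12] w 0.0003
j [-0.15  0.64  0.04  1.97 -0.03  0.53  1.47]
M
 [[-0.    -1.     0.009]
 [-0.009  0.009  1.   ]
 [-1.     0.    -0.009]]
```

Good. Keep on.

>>> carry_out([
  {"dx": 0,"dy": 0,"dz": 6,"yaw": 0,"gripper": 1},
  {"dx": -0.1,"dy": 0,"dz": 6,"yaw": 0,"gripper": 1},
  {"dx": -0.1,"dy": 0,"dz": 6,"yaw": 0,"gripper": 1},
  {"dx": -0.1,"dy": 0,"dz": 6,"yaw": 0,"gripper": 1},
  {"dx": -0.1,"dy": 0,"dz": 6,"yaw": 0,"gripper": 1},
])

```text
time: 15.7
position: [0.5292, 0.0467, 0.0226]
eef_rot: [0.5, -0.5, 0.505, 0.495]
wrist_force: [-0.2, -1.9, 3.0]
width: 0.0
```

```bash
python3 sink.py "list(range(1,16))"; python3 st.py
```

```text
scene sink mm per square [(1, np.float64(2.3)), (2, np.float64(1.96)), (3, np.float64(2.06)), (4, np.float64(2.0)), (5, np.float64(1.91)), (6, np.float64(2.18)), (7, np.float64(2.28)), (8, np.float64(1.92)), (9, np.float64(5.83)), (14, np.float64(2.06)), (15, np.float64(2.19))] median 2.06
t 15.75 pos [529.2  48.2  22.6] Fz 2.92
t 15.75 pos [529.2  48.2  22.6] tip [529.2  48.1   8.6] F [ 0.15 -0.78  2.92] w 0.0002
j [-0.21  0.65  0.04  1.97 -0.03  0.53  1.41]
M
 [[-0.001 -1.     0.008]
 [-0.008  0.008  1.   ]
 [-1.     0.001 -0.008]]
```

>>> carry_out([
  {"dx": 0,"dy": -0.1,"dz": 6,"yaw": 0,"gripper": 1},
  {"dx": 0,"dy": -0.1,"dz": 6,"yaw": 0,"gripper": 1},
  {"dx": -0.1,"dy": 0,"dz": 6,"yaw": 0,"gripper": 1},
  {"dx": -0.1,"dy": 0,"dz": 6,"yaw": 0,"gripper": 1},
  {"dx": -0.1,"dy": 0,"dz": 6,"yaw": 0,"gripper": 1},
  {"dx": -0.1,"dy": 0,"dz": 6,"yaw": 0,"gripper": 1},
])

```text
time: 16.35
position: [0.5295, 0.0866, 0.0226]
eef_rot: [0.5, -0.5, 0.505, 0.496]
wrist_force: [-0.5, -1.3, 2.9]
width: 0.0005
```

```bash
python3 sink.py "list(range(1,16))"; python3 st.py
```

```text
scene sink mm per square [(1, np.float64(2.31)), (2, np.float64(1.94)), (3, np.float64(2.08)), (4, np.float64(1.98)), (5, np.float64(1.89)), (6, np.float64(2.17)), (7, np.float64(2.23)), (8, np.float64(1.92)), (12, np.float64(-7.47)), (15, np.float64(2.31))] median 2.03
t 16.4 pos [529.5  88.1  22.6] Fz 3.06
t 16.4 pos [529.5  88.1  22.6] tip [529.5  88.    8.6] F [ 0.55 -1.55  3.06] w 0.0003
j [-0.29  0.65  0.05  1.95 -0.04  0.54  1.34]
M
 [[-0.001 -1.     0.008]
 [-0.008  0.008  1.   ]
 [-1.     0.001 -0.008]]
```

>>> carry_out([
  {"dx": 0,"dy": -0.1,"dz": 6,"yaw": 0,"gripper": 1},
  {"dx": 0,"dy": 0,"dz": 6,"yaw": 0,"gripper": 1},
  {"dx": -0.1,"dy": 0,"dz": 6,"yaw": 0,"gripper": 1},
  {"dx": -0.1,"dy": 0,"dz": 6,"yaw": 0,"gripper": 1},
  {"dx": -0.1,"dy": 0,"dz": 6,"yaw": 0,"gripper": 1},
  {"dx": -0.1,"dy": 0,"dz": 6,"yaw": 0,"gripper": 1},
  {"dx": -0.1,"dy": 0,"dz": 5,"yaw": 0,"gripper": 1},
  {"dx": 0,"dy": 0,"dz": 4,"yaw": 0,"gripper": 1},
  {"dx": 0,"dy": 0,"dz": 2,"yaw": 0,"gripper": 1},
  {"dx": 0,"dy": 0,"dz": 0,"yaw": 0,"gripper": 1},
])

```text
time: 17.4
position: [0.5297, 0.1399, 0.0226]
eef_rot: [0.499, -0.5, 0.504, 0.497]
wrist_force: [0.7, -1.5, 3.1]
width: -0.0003
```

```bash
python3 sink.py "list(range(1,16))"; python3 st.py;python3 - <<'E'
from h import *
from station import optics
im=optics.camera("wrist");cv2.imwrite("pics/w9.png",im[:,:,::-1])
E
```

```text
scene sink mm per square [(1, np.float64(2.29)), (2, np.float64(1.96)), (3, np.float64(2.09)), (4, np.float64(2.0)), (5, np.float64(1.81)), (6, np.float64(2.13)), (7, np.float64(2.24)), (8, np.float64(4.5)), (11, np.float64(-7.08))] median 2.09
t 17.45 pos [529.7 139.8  22.6] Fz 3.67
t 17.45 pos [529.7 139.8  22.6] tip [529.7 139.7   8.6] F [0.1  1.2  3.67] w 0.0
j [-0.38  0.66  0.05  1.92 -0.05  0.56  1.26]
M
 [[-0.001 -1.     0.007]
 [-0.008  0.007  1.   ]
 [-1.     0.001 -0.008]]
```

View pics/w9.png

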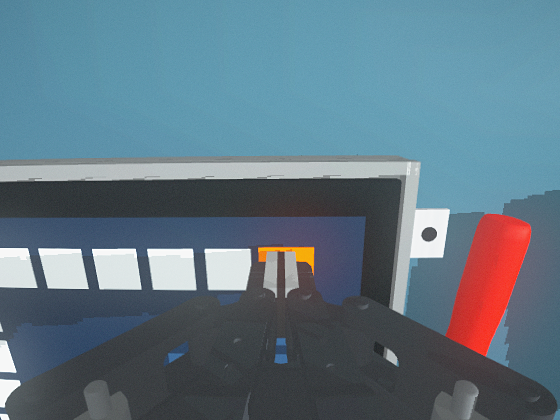

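The fingers (col 281) sit on the orange square (cols 258–315), 2.5 mm short of its centre. I nudge them there, settle, then lift straight.

>>> carry_out([
  {"dx": 0,"dy": 0,"dz": 2.2,"yaw": 0,"gripper": 1},
  {"dx": 0,"dy": 0,"dz": 0,"yaw": 0,"gripper": 1},
  {"dx": 0,"dy": 0,"dz": 0,"yaw": 0,"gripper": 1},
])

```text
time: 17.8
position: [0.5297, 0.142, 0.0226]
eef_rot: [0.5, -0.499, 0.504, 0.497]
wrist_force: [0.4, -2.3, 3.0]
width: 0.0001
```

```bash
python3 st.py
```

```text
t 17.8 pos [529.7 142.   22.6] tip [529.7 141.9   8.6] F [ 0.41 -2.27  3.02] w 0.0001
j [-0.39  0.67  0.05  1.92 -0.05  0.56  1.26]
M
 [[-0.002 -1.     0.008]
 [-0.007  0.008  1.   ]
 [-1.     0.002 -0.007]]
```

>>> carry_out([
  {"dx": -3,"dy": 0,"dz": 0,"yaw": 0,"gripper": 1},
  {"dx": -5,"dy": 0,"dz": 0,"yaw": 0,"gripper": 1},
  {"dx": -8,"dy": 0,"dz": 0,"yaw": 0,"gripper": 1},
  {"dx": -12,"dy": 0,"dz": 0,"yaw": 0,"gripper": 1},
  {"dx": -12,"dy": 0,"dz": 0,"yaw": 0,"gripper": 1},
  {"dx": -12,"dy": 0,"dz": 0,"yaw": 0,"gripper": 1},
  {"dx": -12,"dy": 0,"dz": 0,"yaw": 0,"gripper": 1},
  {"dx": -12,"dy": 0,"dz": 0,"yaw": 0,"gripper": 1},
  {"dx": -5,"dy": 0,"dz": 0,"yaw": 0,"gripper": 1},
  {"dx": 0,"dy": 0,"dz": 0,"yaw": 0,"gripper": 1},
  {"dx": 0,"dy": 0,"dz": 0,"yaw": 0,"gripper": 1},
])

```text
time: 18.9
position: [0.53, 0.1435, 0.1122]
eef_rot: [0.501, -0.5, 0.503, 0.497]
wrist_force: [-0.3, 0.4, 0.0]
width: 0.0
```

```bash
python3 st.py|head -1; python3 sink.py "list(range(1,16))"; python3 - <<'E'
from h import *
from station import optics
im=optics.camera("scene");cv2.imwrite("pics/s10.png",im[:,:,::-1])
E
```

```text
t 18.9 pos [530.  143.5 112.2] tip [530.  143.5  98.2] F [-0.31  0.37  0.01] w 0.0
scene sink mm per square [(1, np.float64(0.01)), (2, np.float64(0.08)), (3, np.float64(0.02)), (4, np.float64(-0.05)), (5, np.float64(-0.02)), (6, np.float64(-0.03)), (7, np.float64(-0.08)), (8, np.float64(-0.01)), (10, np.float64(-1.97)), (11, np.float64(-3.54)), (12, np.float64(-2.38)), (13, np.float64(-0.0)), (14, np.float64(-0.04)), (15, np.float64(-0.03))] median -0.03
t 18.95 pos [530.  143.5 112.1] Fz 0.38
```

View pics/s10.png

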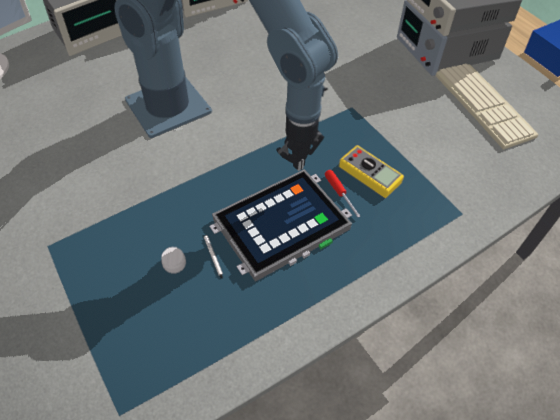

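The arm is clear, the glass has sprung back (sink 0), and the stylus (213,256), screwdriver (341,192), multimeter (371,170) and tin (173,260) are where they were. Handing in.

```bash
python3 -c "
from station import order
print(order.hand_in())"
```

```text
the job is handed in; nothing more can be done
None
```

I did the touch test and handed it in at about 19 s. The closed fingertips came straight down on the green square (far left), went along the far row, the right column and the near row without lifting, and lifted straight off the orange square.

- **Pressure:** At every check the glass was about 1.6 to 3.5 mm down, with roughly 2 to 4 N on the wrist. I measured the sink by how far the squares shifted in the scene camera. Between checks it was not measured.
- **Staying on the row:** At the checks the fingers were within about 2 mm of the row's centre line by the arm's own position reading. The panel's position is itself known to about 2 mm.
- **Last checks:** The force is zero, the glass is back up (0 mm) and the fingers are clear. In the last picture the stylus, screwdriver, multimeter and tin lie where they did at the start.
- **What disagreed:** The closed fingertips end about 9 mm behind the TCP, not the stated 14 mm ahead of it. First touch came at TCP z of about 25 mm. I found this from the camera overlay and the lack of any force or sink, and lowered in small steps until the glass moved.
- **Unusable readings:** Some squares in the arm's shadow gave false sink values, which I ignored. The green and orange squares do not move with the glass, so they could not be used either.

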